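# One turn on the pellet press

## Robot

A 6-joint arm with a two-finger parallel gripper is mounted at the origin on a cart in front of the work surface, level with it; the furniture and walls round the work are solid. World frame = base frame: x ahead of the robot, y to its left, z up, the work surface at z = 0. Lengths are in m, angles in rad, forces in N, time in s.
With the tool pointing down it reaches from about 0.375 to 0.9 m from the base axis. Payload 3.1 kg.
Tool frame: the origin (TCP) lies on the centre line of the jaws, within the pads' length; the fingertips stand 11 mm ahead of it and the grasp point (between the pads) lies 8 mm behind it; z points along the fingers, y is the line along which they close (so a half turn about z gives the same grasp; the last joint's range is limited). The gripper opens to 85 mm and grips with 20 to 120 N. Pads are 22 mm wide; open, the fingers measure 114 mm over their backs; the gripper's body (76 mm by 85 mm) begins 54 mm behind the grasp point. The pads swing forward as they close: fully open they stand 13 mm farther back than shut.
Start: joints at [0.936, 0.527, 1.433, -0, 1.181, -0.178], TCP at [0.275, 0.561, 0.242] pointing down, gripper open.
Joint ranges: [-3.08, 3.08], [-0.75, 2.2], [0.22, 2.44], [-1.43, 4.57], [0, 2.65], [-2.85, 2.85]. Speed limits (rad/s): [2.79, 2.79, 3.14, 3.14, 3.14, 3.14].

## Interface

Orientations are given as [roll, pitch, yaw] about the fixed x, y, z axes, in that order (R = Rz(yaw) Ry(pitch) Rx(roll)).
In Python, from station import manip, viewer, finder gives the robot as it stands.
- The arm moves only by the tool move_arm, never from a script. Its argument "motion" is a list of rows, each a list of 3 entries, a list of its own where there are three numbers: the shift along the tool's x, y, z in cm, then the turn, a rotation vector about the tool's x, y, z in rad, then the finger opening in cm, from 0 to 8.54. In form: [[[dx, dy, dz], [ax, ay, az], gripper], ...]. A call has exactly 5 rows; each row shifts and turns the commanded pose from where the row before left it, along the tool's axes as they then stand; what a row does not reach is not made up. A row lasts 1/8 s, in which the tool goes at most 62.5 mm and 10.7 degrees, less where a joint would pass 70% of its speed; a pose out of reach is approached as far as the arm can. A call is refused whole if a number of a shift passes 6.25 or a number of a turn 0.188, either way. A call with a gripper value outside its range is refused whole. The fingers move at their own pace and stop on an object; the grip force is fixed at half the most. Time passes only in rows, so rows that do not move let the fingers close, or fill a call up. It gives the time, the measured TCP pose, the force, the opening and the grip force at its end, in the units of the state.
- manip.get_obs(): the state, without advancing time (a new reading comes with each control period).
- viewer.get_image(name): name is "side" or "top" or "wrist"; returns a dict with "frame" (480x640x3 uint8, red, green, blue), "mtx" (3x3 intrinsics, pixels), "extrinsics" (4x4, takes a point from camera to world coordinates); the wrist camera has in their place "tool_from_camera" (4x4, takes a point from camera to tool coordinates, whose origin is the TCP and whose axes are the flange's). Camera axes: x right, y up, looking along -z (the intrinsics and any distortion apply to the point x, -y, -z); pixel columns grow to the right and rows downward; lengths in m; the calibration is good to about 2 mm. A picture is of the moment at which its call begins: read the wrist's pose just before it. There is no depth.
- manip.finish_job(): hands the job in; it is judged then, once.
Trained networks look in the newest picture that a camera, given by its name, has taken for a name from the list of things; names that differ only in an ending like _2 or _b are one class to them, and where a whole thing is asked for, a point or a joint stands for the part that bears it (a point fixed in the world has none). Each returns a list of dicts, best first, with "confidence" (0 to 1); they miss things now and then, are a little off and sometimes report something else, mostly with a low value. They report only what shows in the picture. A call takes as long as a camera call.
- finder.spot_in(thing, camera): "centre" ([column, row] in pixels, amid what is visible of it).
- finder.outline_of(thing, camera): "region" (480x640 bool, what is visible of it) and "centre" ([column, row] in pixels, amid what is visible of it).
- finder.spot_point(thing, camera): "centre" ([column, row] in pixels: a listed point, or the origin of a listed thing).
The state is a dict: "clock": time; "q": joint angles; "qd": joint speeds; "joint_efforts": joint torques, N m; "position": TCP position; "tool_rot": TCP orientation; "ft_force": force on the tool from outside, world axes, zero at the start; "torque": the same for the moment, N m; "grip_width": finger opening in m; "finger_force": force on a finger pad.
Only numpy, scipy, OpenCV 4.12 (cv2) and the standard library are available. Lean on these libraries where they do the work, as an engineer would, in place of code of your own. Each camera call takes 0.05 s, during which the arm holds its last target. There are 200 camera calls.

## Task

The hand wheel of the small pellet press is held by a latch whose roller sits in a notch under the wheel. Push the latch knob outward, away from the wheel, until the roller is well clear; push the hand wheel clockwise (seen from above) by its upright handle through exactly one full turn, which brings the ram down to just over the die; then push the latch knob back in until the roller sits fully home in the notch again. Only push with the fingers: do not grip or squeeze the handle or the knob, and leave everything else on the bench where it is.

Things in the scene. Friction and masses are not known exactly. Their poses are not given: they have to be found in the camera images.
- press: The press: grey base 170 x 200 mm, two steel columns, grey crosshead 118 x 190 mm, its top at z = 142 mm; too heavy to move. Origin at the centre of its underside on the bench, straight below the wheel's axis; at yaw 0 its front (-x) faces the robot and its +y is to the left.
- wheel_handle: Black upright handle on the wheel's rim, turning freely on its own pin: 21 to 26 mm across, 51 mm tall. Origin at its lower end on its own axis, 72 mm from the wheel's axis, at z = 186 mm; its top is at z = 237 mm. With the wheel at 0 it stands on the press's left: 100 degrees counter-clockwise from the press's +x.
- wheel (a joint): Angle of the hand wheel, rad, growing clockwise seen from above; about 0 at the start, 6.283 after one turn. Turning friction 0.12 N m (1.7 N at the handle); it stays where it is left. One turn lowers the ram 6 mm; at 7.15 it meets a stop. While the latch is home the wheel can only rock about 2 degrees.
- latch_knob: Black upright knob (turning freely on its pin) at the tail of the latch lever, beside the wheel at the front right of the press: 13 mm thick at its stem, 17 mm at its head, 39 mm tall. Origin at its lower end, at z = 152 mm (top of the lever below it z = 158 mm, knob top z = 191 mm). With the latch home it is at x = -100 mm, y = -78 mm in the press's frame.
- latch (a joint): Latch lever's angle about its upright pivot, rad: 0 = roller home in the notch (the start), 0.32 = fully out, at its stop; grows as the knob goes outward, to the press's right. The roller is clear above 0.18. Friction 0.15 N m (1 N at the knob); stays where left. With the wheel within 4 degrees of the notch the roller pulls it into line as it goes in; otherwise it stops on the disc's rim.
- latch_pivot (a point): Axis of the latch's pivot, at x = 64 mm, y = -50 mm in the press's frame, z = 153 mm; the knob is 166 mm from it.
- tweezers: Bystander: steel tweezers lying left of the press, 125 mm long, 10 mm high. Origin at the centre of the underside.
- spare_cap: Bystander: blue screw cap right of the press, 53 mm across, 30 mm high. Origin at the centre of the underside.
- syringe_filter: Bystander: pale syringe filter disc in front of the press, 27 mm across, 14 mm high. Origin at the centre of the underside.
- wrench: Bystander: small open-ended wrench lying at the front right, 128 mm long, 4 mm thick. Origin at the centre of the underside.
- timer: Bystander: white bench timer at the back left, 62 x 62 x 19 mm. Origin at the centre of the underside.
- beaker: Bystander: beaker on the right, 55 mm across, 70 mm high. Origin at the centre of the underside.
- wheel_axis (a point): Centre of the pale aluminium hand wheel lying level on top of the press, at the height of its rim (z = 174 mm): rim circle radius 72 mm, rim tube 17 mm thick, rim top z = 182 mm, three spokes, hub 40 mm across. The spindle end stands up in the hub to z = 211 mm at the start.

How it is judged:
On the way, in this order (a step that is already met when the one before it is completed fails the run):
1. the latch is swung out, its roller clear of the wheel (value of joint latch above 0.18 rad and value of joint wheel below 0.3 rad), for 0.1 s.
2. the wheel has come round clockwise to one full turn, the latch still out (value of joint wheel between 6.14 and 6.43 rad and value of joint latch above 0.15 rad), for 0.2 s.
At the end, for the whole second after the job is handed in: The wheel stands at one full clockwise turn from the start (6.2 to 6.37 rad) at rest, and the latch is home in the notch (under 0.04 rad) (value of joint latch below 0.04 rad and value of joint wheel between 6.2 and 6.37 rad and velocity of joint wheel between -0.05 and 0.05 rad/s); the robot touches nothing.
It fails at once if the wheel is run on more than 40 degrees past one turn, ram onto the die (value of joint wheel above 6.98 rad).
It fails at once if the handle or the knob is gripped, squeezed or forced (more than 34 N from the fingers) (contact force between the fingers and wheel_handle above 34 N or contact force between the fingers and latch_knob above 34 N).
It fails at once if a bystander is moved more than 15 mm (distance of any of tweezers, spare_cap, syringe_filter, wrench, timer, beaker from where it was at the start of the episode above 0.015 m).
It also fails if it takes over 67 s, if anything falls off the work surface, if the arm or the gripper's body presses on something with over 40 N, if the wrist force passes 120 N, or if a joint passes its speed limit or range.

## Working session

There is one attempt and no reset: what is moved stays moved. The work goes in short steps, Python scripts to look and compute and a tool call to move; the robot and the scene stay as the last step left them, time stands still between calls to the robot, and variables do not carry over. Pictures are saved under pics/ and viewed, at most 10 in all, crops included, and the job is handed in when it is done.

Besides the shell and the picture viewer there is one more tool, called after "Call:" as name(argument=value, ...), one argument or row to a line, values as JSON. move_arm: Moves the arm, as the interface text tells. Its arguments: {"type":"object","properties":{"motion":{"type":"array"}},"required":["motion"]}

```bash
ls; mkdir -p pics
cat > h.py <<'E'
import numpy as np, cv2
from station import manip, viewer, finder
from scipy.spatial.transform import Rotation as R
def ray(im,c):
    u=cv2.undistortPoints(np.array([[c]],float),im["mtx"],None)[0,0]
    E=np.array(im["extrinsics"]); d=E[:3,:3]@np.array([u[0],-u[1],-1]); return E[:3,3],d
def at_z(im,c,z):
    o,d=ray(im,c); return o+d*(z-o[2])/d[2]
def proj(im,p):
    E=np.linalg.inv(np.array(im["extrinsics"])); q=E[:3,:3]@np.array(p)+E[:3,3]
    v=im["mtx"]@np.array([q[0],-q[1],-q[2]]); return v[:2]/v[2]
def tri(rs):
    A=0;b=0
    for o,d in rs:
        d=d/np.linalg.norm(d);P=np.eye(3)-np.outer(d,d);A=A+P;b=b+P@o
    return np.linalg.solve(A,b)
E
python3 - <<'E'
from h import *
o=manip.get_obs(); print({k:np.round(v,3) for k,v in o.items()})
Z={"press":0,"wheel_handle":.186,"latch_knob":.152,"latch_pivot":.153,"wheel_axis":.174,"tweezers":0,"spare_cap":0,"syringe_filter":0,"wrench":0,"timer":0,"beaker":0}
ims={}
for cam in("top","side"):
    im=viewer.get_image(cam); ims[cam]=im; cv2.imwrite(f"pics/{cam}0.png",im["frame"][:,:,::-1]); print(cam,np.round(im["extrinsics"],2).tolist())
    for t,z in Z.items():
        r=finder.spot_point(t,cam)
        if r: print(t,np.round(r[0]["centre"]),round(r[0]["confidence"],2),np.round(at_z(im,r[0]["centre"],z),3))
E
```

```text
pics
{'clock': np.float64(0.0), 'q': array([ 0.936,  0.528,  1.434, -0.   ,  1.181, -0.179]), 'qd': array([ 0.   ,  0.003,  0.002,  0.001,  0.002, -0.001]), 'joint_efforts': array([-1.0000e-03, -4.4235e+01, -1.7802e+01, -0.0000e+00,  8.0000e-03,
       -0.0000e+00]), 'position': array([0.275, 0.561, 0.241]), 'tool_rot': array([-3.139, -0.   ,  2.686]), 'ft_force': array([0.312, 0.384, 0.152]), 'torque': array([ 0.   , -0.074,  0.034]), 'finger_force': np.float64(0.0), 'grip_width': np.float64(0.085)}
top [[-0.0, 0.98, -0.18, 0.3], [-1.0, -0.0, -0.01, 0.02], [-0.01, 0.18, 0.98, 1.39], [0.0, 0.0, 0.0, 1.0]]
press [323. 221.] 0.84 [0.602 0.025 0.   ]
latch_knob [362. 243.] 0.57 [ 0.516 -0.068  0.152]
latch_pivot [338. 174.] 0.86 [ 0.685 -0.012  0.153]
wheel_axis [320. 206.] 0.75 [0.601 0.03  0.174]
tweezers [265. 239.] 0.54 [0.554 0.176 0.   ]
spare_cap [372. 201.] 0.62 [ 0.656 -0.106  0.   ]
syringe_filter [299. 269.] 0.45 [0.476 0.087 0.   ]
wrench [410. 301.] 0.75 [ 0.394 -0.198  0.   ]
timer [195. 182.] 0.62 [0.709 0.365 0.   ]
beaker [412. 301.] 0.26 [ 0.392 -0.203  0.   ]
side [[0.95, 0.22, -0.24, 0.31], [-0.32, 0.63, -0.71, -0.7], [-0.0, 0.75, 0.67, 0.8], [0.0, 0.0, 0.0, 1.0]]
press [333. 278.] 0.9 [0.595 0.034 0.   ]
wheel_handle [316. 206.] 0.52 [0.571 0.102 0.186]
latch_knob [319. 268.] 0.51 [ 0.522 -0.067  0.152]
latch_pivot [375. 232.] 0.97 [0.683 0.002 0.153]
wheel_axis [325. 201.] 0.61 [0.606 0.132 0.174]
tweezers [296. 251.] 0.56 [ 0.533  0.164 -0.   ]
spare_cap [370. 314.] 0.9 [ 0.637 -0.107  0.   ]
syringe_filter [280. 280.] 0.6 [0.462 0.073 0.   ]
wrench [285. 373.] 0.76 [ 0.404 -0.196  0.   ]
timer [327. 201.] 0.52 [0.692 0.358 0.   ]
beaker [435. 398.] 0.65 [ 0.672 -0.347  0.   ]
```

Run:
```python
from h import *
a=cv2.imread("pics/top0.png")[130:310,220:440]; b=cv2.imread("pics/side0.png")[130:400,220:480]
cv2.imwrite("pics/c0.png",np.hstack([cv2.resize(a,(400,327)),cv2.resize(cv2.copyMakeBorder(b,0,0,0,0,0),(315,327))])); 
cv2.imwrite("pics/ct.png",cv2.resize(a,(792,594),interpolation=cv2.INTER_CUBIC) if 0 else cv2.resize(a,None,fx=3.3,fy=3.3,interpolation=cv2.INTER_CUBIC))
cv2.imwrite("pics/cs.png",cv2.resize(b,None,fx=2.2,fy=2.2,interpolation=cv2.INTER_CUBIC))
```

```text
(no output)
```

View pics/ct.png

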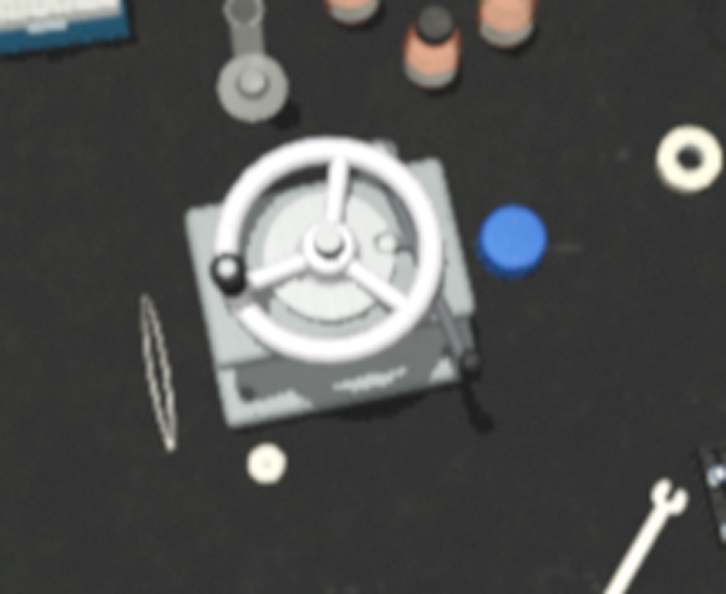

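View pics/cs.png

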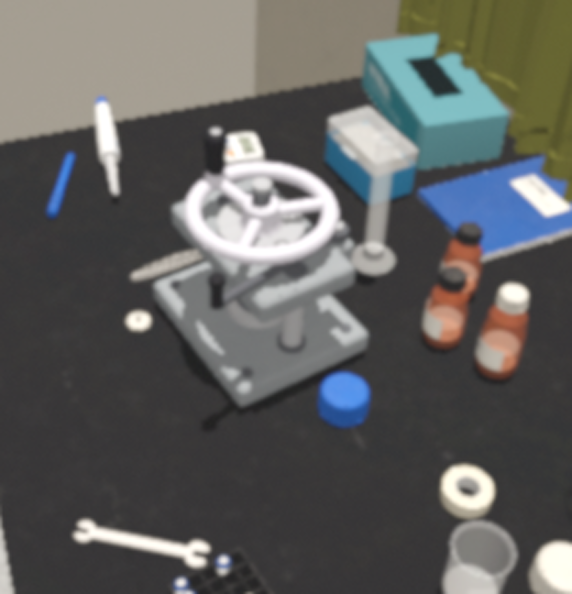

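```bash
cat > fit.py <<'E'
from h import *
from scipy.optimize import least_squares
if __name__=="__main__":
    obs=[]  # (im,px,press pt,w)
    for cam in("top","side"):
        im=viewer.get_image(cam)
        for t,p in {"press":(0,0,0),"latch_knob":(-.1,-.078,.152),"latch_pivot":(.064,-.05,.153)}.items():
            r=finder.spot_point(t,cam)
            if r and r[0]["confidence"]>.4: obs.append((im,r[0]["centre"],p))
        for t,p in {"latch_knob":(-.1,-.078,.172),"wheel_handle":(.072*np.cos(1.745),.072*np.sin(1.745),.212)}.items():
            r=finder.outline_of(t,cam)
            if r:
                ys,xs=np.nonzero(r[0]["region"]); print(cam,t,r[0]["confidence"],len(xs),xs.min(),xs.max(),ys.min(),ys.max(),xs.mean(),ys.mean())
                if t!="wheel_handle" or cam=="top": obs.append((im,(xs.mean(),ys.mean()),p))
        r=finder.outline_of("wheel_axis",cam)
        if r:
            m=r[0]["region"].astype(np.uint8); c=cv2.findContours(m,0,1)[0]; c=max(c,key=cv2.contourArea)
            h=cv2.convexHull(c); e=cv2.fitEllipse(h); print(cam,"wheel",r[0]["confidence"],e, at_z(im,e[0],.174))
            for k in range(3): obs.append((im,e[0],(0,0,.174)))
    def P(v,p):
        c,s=np.cos(v[2]),np.sin(v[2]); return (v[0]+c*p[0]-s*p[1],v[1]+s*p[0]+c*p[1],p[2])
    f=lambda v:np.concatenate([proj(im,P(v,p))-np.array(c) for im,c,p in obs])
    s=least_squares(f,[.602,.03,.19],loss="soft_l1"); print(np.round(s.x,4)); 
    for (im,c,p),e in zip(obs,f(s.x).reshape(-1,2)): print(p,np.round(c,1),np.round(e,1))
E
python3 fit.py
```

```text
top wheel_handle 0.66 483 453 479 180 204 466.4223602484472 191.87577639751552
top wheel 0.77 ((320.46514892578125, 215.9698486328125), (88.30243682861328, 96.07626342773438), 78.23348999023438) [0.57670544 0.02852545 0.174     ]
side latch_knob 0.67 108 315 322 254 270 318.44444444444446 261.52777777777777
side wheel_handle 0.63 219 313 324 188 210 318.1506849315069 198.34246575342465
side wheel 0.67 ((336.6838684082031, 252.924560546875), (92.70378112792969, 131.19384765625), 160.19677734375) [ 0.56563145 -0.05768122  0.174     ]
[0.5985 0.0283 0.2318]
(0, 0, 0) [318.1 219.2] [3.2 3.3]
(-0.1, -0.078, 0.152) [361.  242.2] [ 2.3 -0.1]
(0.064, -0.05, 0.153) [337.  175.9] [-2.1  2.6]
(np.float64(-0.012479322120750022), np.float64(0.07091027090208131), 0.212) [466.4 191.9] [-175.7   23.4]
(0, 0, 0.174) [320.5 216. ] [ 0.1 -9.2]
(0, 0, 0.174) [320.5 216. ] [ 0.1 -9.2]
(0, 0, 0.174) [320.5 216. ] [ 0.1 -9.2]
(0, 0, 0) [333.3 277.4] [2.3 1.6]
(-0.1, -0.078, 0.152) [319.8 268.3] [-1.7  0.9]
(0.064, -0.05, 0.153) [375.6 234.6] [-3.7  0.8]
(-0.1, -0.078, 0.172) [318.4 261.5] [-0.4  0.8]
(0, 0, 0.174) [336.7 252.9] [  0.4 -26.9]
(0, 0, 0.174) [336.7 252.9] [  0.4 -26.9]
(0, 0, 0.174) [336.7 252.9] [  0.4 -26.9]
```

```bash
cat > wh.py <<'E'
from h import *
from scipy.optimize import least_squares
def wheel(cam,box,thr=205):
    im=viewer.get_image(cam); f=im["frame"]; g=f.min(2).copy(); m=(g>thr).astype(np.uint8); k=np.zeros_like(m); x0,x1,y0,y1=box; k[y0:y1,x0:x1]=1; m&=k
    n,l,s,c=cv2.connectedComponentsWithStats(m); i=1+np.argmax(s[1:,4]); m=(l==i).astype(np.uint8)
    h=cv2.convexHull(max(cv2.findContours(m,0,1)[0],key=cv2.contourArea)); return im,h[:,0].astype(float),s[i]
if __name__=="__main__":
    D=[]
    for cam,b in(("top",(270,370,160,250)),("side",(290,390,190,260))):
        im,h,s=wheel(cam,b); e=cv2.fitEllipse(h.astype(np.float32)); print(cam,s,np.round(e[0],1),e[1],at_z(im,e[0],.174).round(4)); D.append(im)
    hd=tri([ray(D[0],(289.7,210)),ray(D[1],(318.2,190.5))]); print("handle top",hd, at_z(D[0],(289.7,210),.237),at_z(D[1],(318.2,190.5),.237))
    print("knob top",at_z(D[0],(361.8,238.5),.191))
    t=tri([ray(D[0],(220+252/3.3,130+82/3.3)),ray(D[1],(220+380/2.2,130+172/2.2))]);print("post top",t)
    b=D[0]; 
    for q in [(187,210),(432,160),(474,310),(232,425)]: print("base corner",at_z(b,(220+q[0]/3.3,130+q[1]/3.3),.02))
E
python3 wh.py
```

```text
top [ 285  172   69   67 2279] [319.1 205.1] (66.38041687011719, 68.81794738769531) [0.6025 0.0317 0.174 ]
side [ 303  191   72   57 1624] [336.2 220.3] (55.038734436035156, 71.19435119628906) [0.6039 0.0493 0.174 ]
handle top [0.5761012  0.09540456 0.23412458] [0.57612918 0.0951012  0.237     ] [0.57402475 0.09126586 0.237     ]
knob top [ 0.52053194 -0.06459041  0.191     ]
post top [0.75098368 0.0822582  0.14552339]
base corner [0.67184566 0.14470503 0.02      ]
base corner [ 0.71204999 -0.04993477  0.02      ]
base corner [ 0.58992895 -0.08135455  0.02      ]
base corner [0.49965751 0.10756997 0.02      ]
```

Call:
move_arm(
  motion=[
    [[0,0,-2],[0,0,0.182],0],
    [[0,0,-2],[0,0,0.182],0],
    [[0,0,-2],[0,0,0.182],0],
    [[0,0,0],[0,0,0.182],0],
    [[0,0,0],[0,0,0.182],0],
  ],
)

```text
clock: 2.62
position: [0.2751, 0.5613, 0.3028]
tool_rot: [3.141, -0.001, 1.77]
ft_force: [0.3, -0.2, -0.4]
grip_width: 0.0002
finger_force: 0.0
```

```bash
cat > go.py <<'E'
# usage: go.py px py pz (mm, TCP in press frame): prints tool shift in cm and orientation error
import sys
from h import *
C=np.array([.6025,.031]);Y=.204
def pose():
    o=manip.get_obs(); R0=R.from_euler("xyz",o["tool_rot"]).as_matrix(); p=np.array(o["position"])
    Q=R.from_euler("z",Y).as_matrix(); q=Q.T@(p-np.r_[C,0]); return o,R0,p,Q,q
if __name__=="__main__":
    o,R0,p,Q,q=pose()
    print("t",round(float(o["clock"]),2),"press-frame mm",(q*1e3).round(1),"F press",(Q.T@o["ft_force"]).round(1),"w",round(float(o["grip_width"]),4))
    a=[float(x)/1e3 for x in sys.argv[1:]]
    if len(a)==3: print("shift cm",(R0.T@(Q@np.array(a)+np.r_[C,0]-p)*100).round(2))
    T=Q@np.array([[0,1,0],[1,0,0],[0,0,-1.]]); print("rot err",R.from_matrix(R0.T@T).as_rotvec().round(3))
E
python3 go.py -106 -50 260
```

```text
t 2.62 press-frame mm [-213.2  585.6  302.8] F press [ 0.3 -0.2 -0.4] w 0.0002
shift cm [-63.51  11.03   4.25]
rot err [ 0.001 -0.001 -0.005]
```

Call:
move_arm(
  motion=[
    [[-4.24,0.74,0],[0,0,0],0],
    [[-4.24,0.74,0],[0,0,0],0],
    [[-4.24,0.74,0],[0,0,0],0],
    [[-4.24,0.74,0],[0,0,0],0],
    [[-4.24,0.74,0],[0,0,0],0],
  ],
)

```text
clock: 3.25
position: [0.3549, 0.3599, 0.3025]
tool_rot: [3.141, -0.0, 1.776]
ft_force: [0.1, -0.1, -0.4]
grip_width: 0.0002
finger_force: 0.0
```

Call:
move_arm(
  motion=[
    [[-4.24,0.74,0],[0,0,0],0],
    [[-4.24,0.74,0],[0,0,0],0],
    [[-4.24,0.74,0],[0,0,0],0],
    [[-4.24,0.74,0],[0,0,0],0],
    [[-4.24,0.74,0],[0,0,0],0],
  ],
)

```text
clock: 3.88
position: [0.4343, 0.1598, 0.3026]
tool_rot: [3.141, 0.0, 1.776]
ft_force: [-0.1, 0.5, 0.6]
grip_width: -0.0001
finger_force: 0.0
```

Call:
move_arm(
  motion=[
    [[-4.24,0.74,0],[0,0,0],0],
    [[-4.24,0.74,0],[0,0,0],0],
    [[-4.24,0.74,0],[0,0,0],0],
    [[-4.24,0.74,0],[0,0,0],0],
    [[-4.24,0.74,0],[0,0,0],0],
  ],
)

```text
clock: 4.5
position: [0.5137, -0.0403, 0.3025]
tool_rot: [3.141, 0.0, 1.776]
ft_force: [0.6, 0.4, -0.5]
grip_width: -0.0002
finger_force: 0.0
```

```bash
python3 go.py -106 -50 220
python3 - <<'E'
from h import *
o=viewer.get_image("top"); s=viewer.get_image("side"); cv2.imwrite("pics/t1.png",np.hstack([cv2.resize(o["frame"][150:300,260:410],(395,395)),cv2.resize(s["frame"][150:300,260:410],(395,395))])[:,:,::-1])
E
```

```text
t 4.5 press-frame mm [-101.4  -51.8  302.5] F press [ 0.7  0.3 -0.5] w -0.0002
shift cm [ 0.18 -0.46  8.25]
rot err [0.001 0.    0.001]
```

View pics/t1.png

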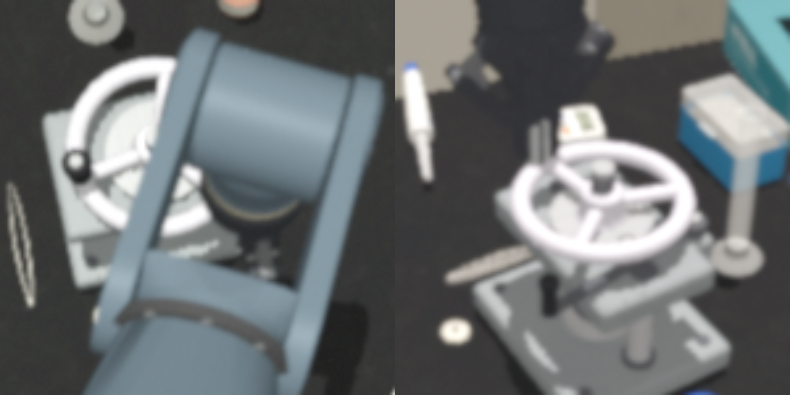

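Call:
move_arm(
  motion=[
    [[0.1,-0.3,2.5],[0,0,0],0],
    [[0.1,-0.2,2.5],[0,0,0],0],
    [[0,0,2.5],[0,0,0],0],
    [[0,0,0.7],[0,0,0],0],
    [[0,0,0],[0,0,0],0],
  ],
)

```text
clock: 5.22
position: [0.5079, -0.0376, 0.2204]
tool_rot: [-3.141, -0.0, 1.776]
ft_force: [-0.2, -0.3, 0.2]
grip_width: -0.0001
finger_force: 0.0
```

Run:
```python
from go import *
o,R0,p,Q,q=pose(); print(q*1e3)
s=viewer.get_image("side"); f=s["frame"].copy()
for P,col in ((p-[0,0,.011],(255,0,0)),(np.r_[C,0]+Q@np.array([-.1,-.078,.158]),(0,255,0)),(np.r_[C,0]+Q@np.array([-.1,-.078,.191]),(0,255,0)),(np.r_[C,.174],(0,0,255)),(np.r_[C,0]+Q@np.array([-.0125,.0709,.237]),(255,255,0))):
    u=proj(s,P); print(u); cv2.circle(f,tuple(int(round(x)) for x in u),0,col,-1)
cv2.imwrite("pics/s2.png",cv2.resize(f[170:290,270:390],(600,600),interpolation=cv2.INTER_NEAREST)[:,:,::-1])
```

```text
[-106.57053525  -47.98024569  220.39117257]
[307.79760279 240.28711817]
[317.88787954 265.47803825]
[317.78077716 254.03998127]
[338.34404708 225.01359648]
[318.05819417 188.81321569]
```

View pics/s2.png

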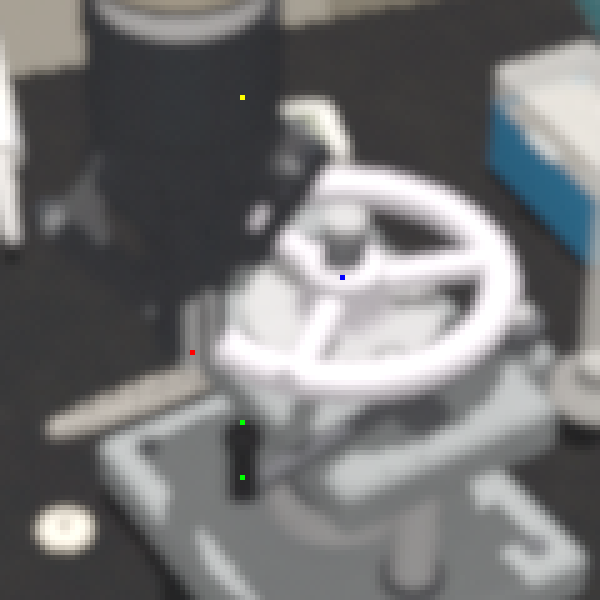

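Run:
```python
from go import *
s=viewer.get_image("side"); o,d=ray(s,(270+262/5,170+228/5))
Q=R.from_euler("z",Y).as_matrix()
for z in (.2,.22,.24,.26,.28,.3):
    print(z,((Q.T@(o+d*(z-o[2])/d[2]-np.r_[C,0]))*1e3).round(0))
```

```text
0.2 [-31.  20. 200.]
0.22 [-44.  -2. 220.]
0.24 [-58. -25. 240.]
0.26 [-71. -48. 260.]
0.28 [-84. -70. 280.]
0.3 [-98. -93. 300.]
```

Call:
move_arm(
  motion=[
    [[0,0,1.3],[0,0,0],0],
    [[0,0,1.3],[0,0,0],0],
    [[0,0,1.3],[0,0,0],0],
    [[0,0,0],[0,0,0],0],
    [[0,0,0],[0,0,0],0],
  ],
)

```text
clock: 5.95
position: [0.508, -0.038, 0.1811]
tool_rot: [-3.141, -0.0, 1.776]
ft_force: [-0.7, 0.4, -0.4]
grip_width: 0.0
finger_force: 0.0
```

Call:
move_arm(
  motion=[
    [[-0.3,0,0],[0,0,0],0],
    [[-0.3,0,0],[0,0,0],0],
    [[-0.3,0,0],[0,0,0],0],
    [[-0.3,0,0],[0,0,0],0],
    [[-0.3,0,0],[0,0,0],0],
  ],
)

```text
clock: 6.58
position: [0.511, -0.0527, 0.1814]
tool_rot: [3.141, -0.0, 1.776]
ft_force: [-0.7, 0.5, 0.7]
grip_width: -0.0005
finger_force: 0.5
```

```bash
python3 go.py
```

```text
t 6.58 press-frame mm [-106.5  -63.4  181.4] F press [-0.6  0.6  0.7] w -0.0005
rot err [ 0.    -0.     0.001]
```

Call:
move_arm(
  motion=[
    [[-0.36,0.1,0],[0,0,0],0],
    [[-0.36,0.1,0],[0,0,0],0],
    [[-0.36,0.1,0],[0,0,0],0],
    [[-0.36,0.1,0],[0,0,0],0],
    [[-0.36,0.1,0],[0,0,0],0],
  ],
)

```text
clock: 7.2
position: [0.5196, -0.0695, 0.1813]
tool_rot: [-3.141, -0.0, 1.776]
ft_force: [-1.4, 0.3, 0.1]
grip_width: -0.0001
finger_force: 0.4
```

Call:
move_arm(
  motion=[
    [[-0.36,0.1,0],[0,0,0],0],
    [[-0.36,0.1,0],[0,0,0],0],
    [[-0.36,0.1,0],[0,0,0],0],
    [[-0.36,0.1,0],[0,0,0],0],
    [[-0.36,0.1,0],[0,0,0],0],
  ],
)

```text
clock: 7.82
position: [0.5283, -0.0861, 0.1813]
tool_rot: [3.141, 0.0, 1.776]
ft_force: [-0.6, 1.3, -0.0]
grip_width: -0.0
finger_force: 0.5
```

```bash
python3 go.py
python3 - <<'E'
from go import *
Q=R.from_euler("z",Y).as_matrix()
s=viewer.get_image("side"); f=s["frame"].copy()
for th in (0,.18,.25,.32):
    a=np.arctan2(-.028,-.164)+th; P=np.array([.064+.1664*np.cos(a),-.05+.1664*np.sin(a),.158]); print(th,P)
    u=proj(s,np.r_[C,0]+Q@P); cv2.circle(f,tuple(int(round(x)) for x in u),0,(0,255,0),-1)
cv2.imwrite("pics/s3.png",cv2.resize(f[190:310,270:390],(600,600),interpolation=cv2.INTER_NEAREST)[:,:,::-1])
E
```

```text
t 7.83 press-frame mm [-96.4 -99.6 181.3] F press [-0.4  1.4 -0. ] w -0.0
rot err [0.    0.    0.001]
0 [-0.10002654 -0.07800453  0.158     ]
0.18 [-0.09236284 -0.10691768  0.158     ]
0.25 [-0.08799892 -0.11771475  0.158     ]
0.32 [-0.08289051 -0.12818016  0.158     ]
```

View pics/s3.png

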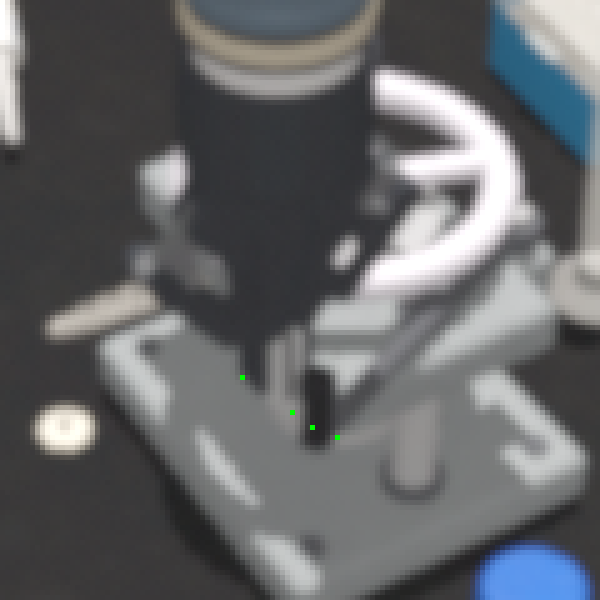

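Call:
move_arm(
  motion=[
    [[0.5,-0.2,0],[0,0,0],0],
    [[0,0,-2],[0,0,0],0],
    [[0,0,-3],[0,0,0],0],
    [[3,0.5,0],[0,0,0],0],
    [[3,0.5,0],[0,0,0],0],
  ],
)

```text
clock: 8.5
position: [0.5226, -0.0201, 0.2319]
tool_rot: [3.141, 0.001, 1.775]
ft_force: [1.1, -0.0, -0.3]
grip_width: 0.0002
finger_force: 0.0
```

```bash
python3 go.py -59 41.3 214
python3 - <<'E'
import numpy as np
P=lambda d:72*np.array([np.sin(np.radians(d)),np.cos(np.radians(d))])/10  # tool x = press y
e=np.zeros(2);d=145;rows=[]
for i in range(60):
    t=P(d-6)-P(d)+e; r=t.round(2); e=t-r; rows.append([[*map(float,r),0],[0,0,0],0]); d-=6
for i in range(0,60,5): print(145-6*(i+5),[r[0][:2] for r in rows[i:i+5]])
E
```

```text
t 8.5 press-frame mm [-88.6 -33.8 231.9] F press [ 1.1 -0.2 -0.3] w 0.0002
shift cm [7.51 2.96 1.79]
rot err [0.001 0.001 0.   ]
115 [[0.59, 0.46], [0.55, 0.53], [0.48, 0.57], [0.42, 0.63], [0.36, 0.67]]
85 [[0.28, 0.69], [0.21, 0.73], [0.13, 0.74], [0.05, 0.75], [-0.03, 0.76]]
55 [[-0.1, 0.74], [-0.18, 0.73], [-0.26, 0.71], [-0.33, 0.68], [-0.4, 0.64]]
25 [[-0.47, 0.59], [-0.52, 0.54], [-0.58, 0.49], [-0.62, 0.42], [-0.67, 0.35]]
-5 [[-0.7, 0.29], [-0.72, 0.2], [-0.74, 0.13], [-0.75, 0.06], [-0.76, -0.03]]
-35 [[-0.74, -0.1], [-0.73, -0.19], [-0.71, -0.25], [-0.68, -0.33], [-0.64, -0.4]]
-65 [[-0.59, -0.47], [-0.55, -0.52], [-0.48, -0.58], [-0.42, -0.62], [-0.36, -0.67]]
-95 [[-0.28, -0.7], [-0.21, -0.72], [-0.13, -0.74], [-0.05, -0.76], [0.03, -0.75]]
-125 [[0.1, -0.75], [0.18, -0.73], [0.26, -0.71], [0.33, -0.67], [0.4, -0.64]]
-155 [[0.47, -0.6], [0.52, -0.54], [0.58, -0.48], [0.62, -0.42], [0.67, -0.36]]
-185 [[0.7, -0.28], [0.72, -0.21], [0.74, -0.13], [0.75, -0.05], [0.76, 0.03]]
-215 [[0.74, 0.1], [0.74, 0.18], [0.7, 0.26], [0.68, 0.33], [0.64, 0.4]]
```

Call:
move_arm(
  motion=[
    [[2.5,1,0],[0,0,0],0],
    [[2.5,1,0.4],[0,0,0],0],
    [[2.5,0.96,0.4],[0,0,0],0],
    [[0,0,1],[0,0,0],0],
    [[0,0,0],[0,0,0],0],
  ],
)

```text
clock: 9.12
position: [0.5354, 0.0587, 0.2123]
tool_rot: [-3.139, -0.0, 1.776]
ft_force: [-0.4, 0.3, 1.1]
grip_width: -0.0003
finger_force: 0.0
```

Call:
move_arm(
  motion=[
    [[0.59,0.46,0],[0,0,0],0],
    [[0.55,0.53,0],[0,0,0],0],
    [[0.48,0.57,0],[0,0,0],0],
    [[0.42,0.63,0],[0,0,0],0],
    [[0.36,0.67,0],[0,0,0],0],
  ],
)

```text
clock: 9.75
position: [0.5595, 0.0885, 0.2133]
tool_rot: [-3.141, 0.0, 1.776]
ft_force: [-1.1, -0.2, 1.0]
grip_width: 0.0002
finger_force: 0.8
```

```bash
python3 go.py -30.4 65.3 214
python3 - <<'E'
from go import *
s=viewer.get_image("side"); t=viewer.get_image("top"); 
cv2.imwrite("pics/s4.png",np.hstack([cv2.resize(x["frame"][150:290,270:390],(360,420),interpolation=cv2.INTER_CUBIC) for x in (s,t)])[:,:,::-1])
E
```

```text
t 9.75 press-frame mm [-30.5  65.  213.3] F press [-1.1  0.1  1. ] w 0.0002
shift cm [ 0.03  0.01 -0.07]
rot err [-0.001  0.     0.001]
```

View pics/s4.png

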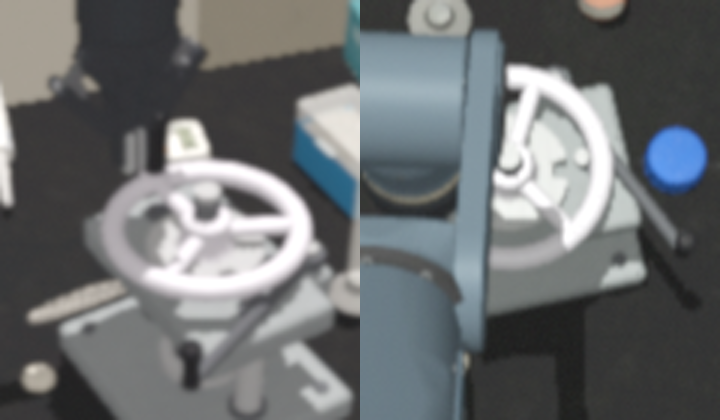

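Call:
move_arm(
  motion=[
    [[0.28,0.69,0],[0,0,0],0],
    [[0.21,0.73,0],[0,0,0],0],
    [[0.13,0.74,0],[0,0,0],0],
    [[0.05,0.75,0],[0,0,0],0],
    [[-0.03,0.76,0],[0,0,0],0],
  ],
)

```text
clock: 10.48
position: [0.5945, 0.1021, 0.2131]
tool_rot: [-3.141, -0.0, 1.776]
ft_force: [-2.4, -0.9, 0.2]
grip_width: 0.0001
finger_force: 1.0
```

Call:
move_arm(
  motion=[
    [[-0.1,0.74,0],[0,0,0],0],
    [[-0.18,0.73,0],[0,0,0],0],
    [[-0.26,0.71,0],[0,0,0],0],
    [[-0.33,0.68,0],[0,0,0],0],
    [[-0.4,0.64,0],[0,0,0],0],
  ],
)

```text
clock: 11.1
position: [0.6316, 0.0967, 0.2133]
tool_rot: [3.141, -0.0, 1.776]
ft_force: [-0.2, 1.9, -1.7]
grip_width: -0.0002
finger_force: 0.8
```

```bash
python3 go.py 41.3 59 214
```

```text
t 11.1 press-frame mm [ 41.8  58.4 213.3] F press [ 0.2  1.9 -1.7] w -0.0002
shift cm [ 0.06 -0.05 -0.07]
rot err [ 0.    -0.     0.001]
```

Tracking is within a millimetre with about 2 N of force; continuing round.

Call:
move_arm(
  motion=[
    [[-0.47,0.59,0],[0,0,0],0],
    [[-0.52,0.54,0],[0,0,0],0],
    [[-0.58,0.49,0],[0,0,0],0],
    [[-0.62,0.42,0],[0,0,0],0],
    [[-0.67,0.35,0],[0,0,0],0],
  ],
)

```text
clock: 11.72
position: [0.6607, 0.0731, 0.2133]
tool_rot: [3.141, -0.0, 1.776]
ft_force: [-0.3, 1.5, 0.0]
grip_width: -0.0001
finger_force: 0.8
```

Call:
move_arm(
  motion=[
    [[-0.7,0.29,0],[0,0,0],0],
    [[-0.72,0.2,0],[0,0,0],0],
    [[-0.74,0.13,0],[0,0,0],0],
    [[-0.75,0.06,0],[0,0,0],0],
    [[-0.76,-0.03,0],[0,0,0],0],
  ],
)

```text
clock: 12.35
position: [0.6742, 0.0384, 0.2134]
tool_rot: [3.141, -0.0, 1.776]
ft_force: [-0.2, 1.8, 0.1]
grip_width: -0.0001
finger_force: 1.0
```

Call:
move_arm(
  motion=[
    [[-0.74,-0.1,0],[0,0,0],0],
    [[-0.73,-0.19,0],[0,0,0],0],
    [[-0.71,-0.25,0],[0,0,0],0],
    [[-0.68,-0.33,0],[0,0,0],0],
    [[-0.64,-0.4,0],[0,0,0],0],
  ],
)

```text
clock: 12.98
position: [0.6685, 0.0017, 0.2134]
tool_rot: [3.142, -0.0, 1.776]
ft_force: [-0.1, 1.1, 0.3]
grip_width: -0.0001
finger_force: 1.0
```

```bash
python3 go.py 59 -41.3 214
```

```text
t 12.97 press-frame mm [ 58.7 -42.1 213.4] F press [0.1 1.1 0.3] w -0.0001
shift cm [ 0.08  0.03 -0.06]
rot err [ 0.    -0.     0.001]
```

Call:
move_arm(
  motion=[
    [[-0.59,-0.47,0],[0,0,0],0],
    [[-0.55,-0.52,0],[0,0,0],0],
    [[-0.48,-0.58,0],[0,0,0],0],
    [[-0.42,-0.62,0],[0,0,0],0],
    [[-0.36,-0.67,0],[0,0,0],0],
  ],
)

```text
clock: 13.6
position: [0.6455, -0.0279, 0.2134]
tool_rot: [3.141, 0.001, 1.776]
ft_force: [2.2, 0.2, -0.2]
grip_width: -0.0002
finger_force: 0.8
```

Call:
move_arm(
  motion=[
    [[-0.28,-0.7,0],[0,0,0],0],
    [[-0.21,-0.72,0],[0,0,0],0],
    [[-0.13,-0.74,0],[0,0,0],0],
    [[-0.05,-0.76,0],[0,0,0],0],
    [[0.03,-0.75,0],[0,0,0],0],
  ],
)

```text
clock: 14.22
position: [0.6106, -0.0412, 0.2134]
tool_rot: [3.141, 0.0, 1.776]
ft_force: [2.5, 0.4, 0.4]
grip_width: 0.0001
finger_force: 0.9
```

Call:
move_arm(
  motion=[
    [[0.1,-0.75,0],[0,0,0],0],
    [[0.18,-0.73,0],[0,0,0],0],
    [[0.26,-0.71,0],[0,0,0],0],
    [[0.33,-0.67,0],[0,0,0],0],
    [[0.4,-0.64,0],[0,0,0],0],
  ],
)

```text
clock: 14.85
position: [0.5735, -0.0357, 0.2133]
tool_rot: [-3.141, 0.0, 1.776]
ft_force: [0.5, -0.4, 0.5]
grip_width: 0.0001
finger_force: 0.8
```

```bash
python3 go.py -41.3 -59 214
```

```text
t 14.85 press-frame mm [-41.9 -59.5 213.3] F press [ 0.4 -0.5  0.5] w 0.0001
shift cm [ 0.05  0.06 -0.07]
rot err [-0.     0.     0.001]
```

Call:
move_arm(
  motion=[
    [[0.47,-0.6,0],[0,0,0],0],
    [[0.52,-0.54,0],[0,0,0],0],
    [[0.58,-0.48,0],[0,0,0],0],
    [[0.62,-0.42,0],[0,0,0],0],
    [[0.67,-0.36,0],[0,0,0],0],
  ],
)

```text
clock: 15.48
position: [0.5443, -0.0123, 0.2133]
tool_rot: [-3.141, 0.0, 1.776]
ft_force: [0.9, -1.5, 0.2]
grip_width: -0.0001
finger_force: 0.8
```

Call:
move_arm(
  motion=[
    [[0.7,-0.28,0],[0,0,0],0],
    [[0.72,-0.21,0],[0,0,0],0],
    [[0.74,-0.13,0],[0,0,0],0],
    [[0.75,-0.05,0],[0,0,0],0],
    [[0.76,0.03,0],[0,0,0],0],
  ],
)

```text
clock: 16.1
position: [0.531, 0.0225, 0.2133]
tool_rot: [-3.141, 0.0, 1.776]
ft_force: [0.8, -3.1, 0.1]
grip_width: -0.0003
finger_force: 1.0
```

Call:
move_arm(
  motion=[
    [[0.74,0.1,0],[0,0,0],0],
    [[0.74,0.18,0],[0,0,0],0],
    [[0.7,0.26,0],[0,0,0],0],
    [[0.68,0.33,0],[0,0,0],0],
    [[0,0,0],[0,0,0],0],
  ],
)

```text
clock: 16.73
position: [0.5339, 0.0527, 0.2133]
tool_rot: [3.141, -0.001, 1.776]
ft_force: [-0.1, 0.1, 0.0]
grip_width: -0.0003
finger_force: 0.0
```

```bash
cat > look.py <<'E'
import sys
from go import *
s=viewer.get_image("side"); t=viewer.get_image("top"); f=s["frame"].copy()
Q=R.from_euler("z",Y).as_matrix()
for a in (100,110,120,130):
    u=proj(s,np.r_[C,0]+Q@np.array([.072*np.cos(np.radians(a)),.072*np.sin(np.radians(a)),.237])); print(a,u.round(1)); f[int(round(u[1])),int(round(u[0]))]=(0,255,0)
cv2.imwrite(sys.argv[1],np.hstack([cv2.resize(x[165:285,280:400],(390,390),interpolation=cv2.INTER_CUBIC) for x in (f,t["frame"])])[:,:,::-1])
E
python3 look.py pics/s5.png; python3 go.py
```

```text
100 [318.1 188.8]
110 [314.2 191. ]
120 [311.  193.6]
130 [308.6 196.5]
t 16.82 press-frame mm [-62.9  34.6 213.3] F press [-0.1 -0.2  0.3] w -0.0003
rot err [ 0.    -0.     0.001]
```

View pics/s5.png

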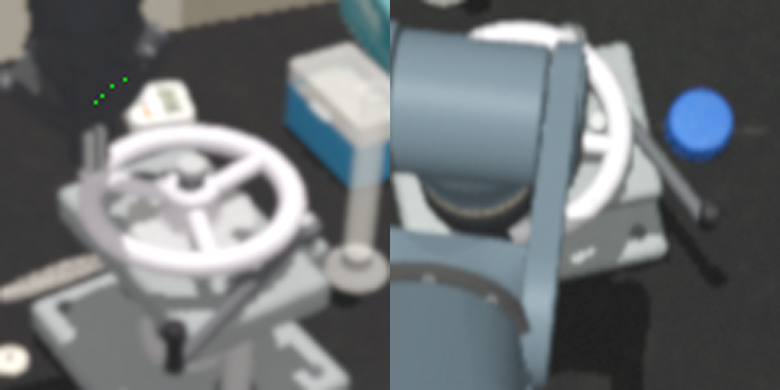

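Call:
move_arm(
  motion=[
    [[0.65,0.39,0],[0,0,0],0],
    [[0.6,0.47,0],[0,0,0],0],
    [[0.46,0.43,0],[0,0,0],0],
    [[0.42,0.47,0],[0,0,0],0],
    [[0.3,0.4,0],[0,0,0],0],
  ],
)

```text
clock: 17.45
position: [0.55, 0.0805, 0.2132]
tool_rot: [-3.141, -0.0, 1.776]
ft_force: [-1.9, -1.4, -0.7]
grip_width: -0.0002
finger_force: 0.9
```

Call:
move_arm(
  motion=[
    [[0,0,0],[0,0,0],0],
    [[-1,-2,0],[0,0,0],0],
    [[-1,-4,-1],[0,0,0],0],
    [[-3,-3,-2],[0,0,0],0],
    [[-4,0,-1],[0,0,0],0],
  ],
)

```text
clock: 18.08
position: [0.4784, -0.0263, 0.2542]
tool_rot: [3.141, -0.001, 1.777]
ft_force: [0.9, 0.6, -0.7]
grip_width: 0.0002
finger_force: 0.0
```

Call:
move_arm(
  motion=[
    [[-4,0,0],[0,0,0],0],
    [[-5,0,0],[0,0,0],0],
    [[-5,0,0],[0,0,0],0],
    [[-5,0,0],[0,0,0],0],
    [[0,0,0],[0,0,0],0],
  ],
)

```text
clock: 18.7
position: [0.5203, -0.2165, 0.2535]
tool_rot: [3.139, 0.003, 1.771]
ft_force: [-0.8, 0.8, -0.5]
grip_width: 0.0
finger_force: 0.0
```

```bash
python3 look.py pics/s6.png; python3 go.py
```

```text
100 [318.1 188.8]
110 [314.2 191. ]
120 [311.  193.6]
130 [308.6 196.5]
t 18.8 press-frame mm [-131.4 -221.5  253.1] F press [-0.9 -0.1  0.5] w 0.0001
rot err [ 0.    -0.001 -0.   ]
```

View pics/s6.png

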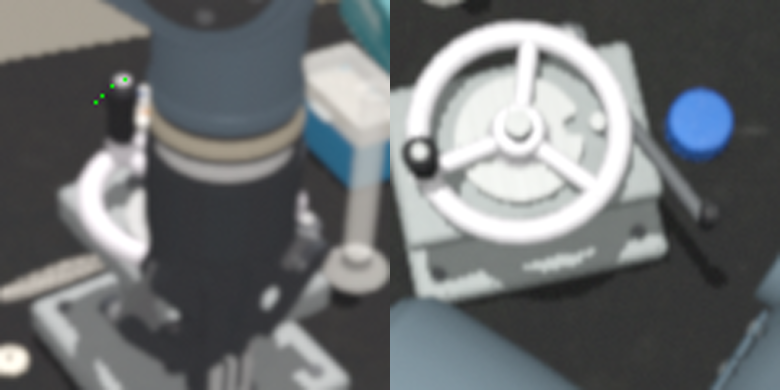

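```bash
cat > ang.py <<'E'
from go import *
t=viewer.get_image("top")
A=cv2.imread("pics/top0.png")[:,:,::-1]; B=t["frame"]
Q=R.from_euler("z",Y).as_matrix(); 
def prof(f,r0,r1,z,a0,a1):
    ang=np.arange(a0,a1,.25); out=[]
    for a in ang:
        out.append([proj(t,np.r_[C,0]+Q@np.array([r*np.cos(np.radians(a)),r*np.sin(np.radians(a)),z])) for r in np.arange(r0,r1,.002)])
    u=np.array(out,np.float32); g=cv2.remap(np.ascontiguousarray(f),u[...,0],u[...,1],cv2.INTER_LINEAR).min(2).astype(float); return ang,g
for nm,r0,r1,z,a0,a1 in(("spokes",.032,.056,.178,0,360),("handle",.062,.082,.237,70,140)):
    _,a=prof(A,r0,r1,z,a0,a1); _,b=prof(B,r0,r1,z,a0,a1)
    if nm=="spokes": a=np.clip(a,190,255);b=np.clip(b,190,255)
    best=[]
    for k in range(-80,81):
        x=np.roll(a,k,0); s=slice(None) if nm=="spokes" else slice(80,-80)
        best.append((np.mean((x[s]-b[s])**2),k*.25))
    best.sort(); print(nm,"rotation ccw deg",best[:3])
E
python3 ang.py
```

```text
spokes rotation ccw deg [(np.float64(35.67615740740741), 0.5), (np.float64(36.111921296296295), 0.25), (np.float64(36.42523148148148), 0.75)]
handle rotation ccw deg [(np.float64(52.31969696969697), 0.75), (np.float64(68.26363636363637), 0.5), (np.float64(68.9469696969697), 1.0)]
```

Call:
move_arm(
  motion=[
    [[2,1.2,1.5],[0,0,0],0],
    [[2,1.2,2],[0,0,0],0],
    [[2,1.2,2],[0,0,0],0],
    [[0,0,1.7],[0,0,0],0],
    [[0,0,0],[0,0,0],0],
  ],
)

```text
clock: 19.48
position: [0.5407, -0.1441, 0.1803]
tool_rot: [-3.139, -0.002, 1.778]
ft_force: [0.0, -0.2, 1.0]
grip_width: 0.0001
finger_force: 0.0
```

```bash
python3 go.py -95 -145 181
```

```text
t 19.48 press-frame mm [ -96.  -158.9  180.3] F press [ 0.  -0.2  1. ] w 0.0001
shift cm [ 1.39  0.1  -0.06]
rot err [-0.003 -0.002  0.003]
```

Call:
move_arm(
  motion=[
    [[0.6,0,0],[0,0,0],0],
    [[0.6,0,0],[0,0,0],0],
    [[0.5,-0.1,0],[0,0,0],0],
    [[0.5,-0.1,0],[0,0,0],0],
    [[0.5,-0.1,0],[0,0,0],0],
  ],
)

```text
clock: 20.1
position: [0.5332, -0.1207, 0.1815]
tool_rot: [-3.141, 0.001, 1.776]
ft_force: [-1.7, -1.8, 0.8]
grip_width: 0.0001
finger_force: 1.0
```

Call:
move_arm(
  motion=[
    [[0.5,-0.1,0],[0,0,0],0],
    [[0.5,-0.1,0],[0,0,0],0],
    [[0.4,-0.1,0],[0,0,0],0],
    [[0.4,-0.1,0],[0,0,0],0],
    [[0.4,0,0],[0,0,0],0],
  ],
)

```text
clock: 20.72
position: [0.525, -0.0996, 0.1813]
tool_rot: [3.141, 0.0, 1.776]
ft_force: [-0.2, -1.1, 0.1]
grip_width: 0.0002
finger_force: 0.5
```

```bash
python3 go.py
```

```text
t 20.73 press-frame mm [-102.3 -112.2  181.3] F press [-0.4 -1.   0.1] w 0.0002
rot err [0.    0.    0.001]
```

Expected home contact is near y = -96 mm; I push on slowly, watching force.

Call:
move_arm(
  motion=[
    [[0.25,0,0],[0,0,0],0],
    [[0.25,0,0],[0,0,0],0],
    [[0.25,0,0],[0,0,0],0],
    [[0.25,0,0],[0,0,0],0],
    [[0.15,0,0],[0,0,0],0],
  ],
)

```text
clock: 21.35
position: [0.5227, -0.0884, 0.1813]
tool_rot: [-3.141, -0.0, 1.776]
ft_force: [0.5, -1.1, 1.1]
grip_width: 0.0
finger_force: 0.5
```

Call:
move_arm(
  motion=[
    [[0.1,0,0],[0,0,0],0],
    [[0.1,0,0],[0,0,0],0],
    [[0,0,0],[0,0,0],0],
    [[0,0,0],[0,0,0],0],
    [[0,0,0],[0,0,0],0],
  ],
)

```text
clock: 21.98
position: [0.5223, -0.0866, 0.1813]
tool_rot: [-3.142, -0.0, 1.776]
ft_force: [0.9, -0.4, 0.6]
grip_width: -0.0
finger_force: 0.2
```

```bash
python3 go.py
```

```text
t 21.98 press-frame mm [-102.3  -98.9  181.3] F press [ 0.8 -0.6  0.6] w -0.0
rot err [-0.    -0.     0.001]
```

Call:
move_arm(
  motion=[
    [[0.1,0,0],[0,0,0],0],
    [[0.1,0,0],[0,0,0],0],
    [[0,0,0],[0,0,0],0],
    [[0,0,0],[0,0,0],0],
    [[0,0,0],[0,0,0],0],
  ],
)

```text
clock: 22.6
position: [0.5224, -0.0853, 0.1814]
tool_rot: [3.141, 0.001, 1.776]
ft_force: [0.9, -5.1, -0.8]
grip_width: -0.0
finger_force: 2.6
```

Call:
move_arm(
  motion=[
    [[0.1,0,0],[0,0,0],0],
    [[0,0,0],[0,0,0],0],
    [[0,0,0],[0,0,0],0],
    [[0,0,0],[0,0,0],0],
    [[0,0,0],[0,0,0],0],
  ],
)

```text
clock: 23.22
position: [0.5225, -0.085, 0.1815]
tool_rot: [3.14, 0.003, 1.776]
ft_force: [1.0, -7.0, -0.2]
grip_width: 0.0002
finger_force: 3.6
```

```bash
python3 go.py
```

```text
t 23.23 press-frame mm [-101.9  -97.4  181.5] F press [-0.4 -7.1 -0.2] w 0.0002
rot err [0.001 0.003 0.001]
```

Call:
move_arm(
  motion=[
    [[0.1,0,0],[0,0,0],0],
    [[0.1,0,0],[0,0,0],0],
    [[0.1,0,0],[0,0,0],0],
    [[0,0,0],[0,0,0],0],
    [[0,0,0],[0,0,0],0],
  ],
)

```text
clock: 23.85
position: [0.5232, -0.0843, 0.1818]
tool_rot: [3.138, 0.008, 1.777]
ft_force: [1.9, -12.9, -3.3]
grip_width: 0.0001
finger_force: 6.4
```

```bash
python3 go.py
```

```text
t 23.85 press-frame mm [-101.   -96.9  181.8] F press [ -0.7 -13.   -3.3] w 0.0001
rot err [0.003 0.008 0.002]
```

Call:
move_arm(
  motion=[
    [[-1,0,0],[0,0,0],0],
    [[-2,0,0],[0,0,0],0],
    [[-4,0,0],[0,0,0],0],
    [[-4,0,-4],[0,0,0],0],
    [[-3,-1,-3],[0,0,0],0],
  ],
)

```text
clock: 24.48
position: [0.5405, -0.2218, 0.2523]
tool_rot: [3.141, -0.001, 1.775]
ft_force: [0.1, -1.1, -0.4]
grip_width: -0.0003
finger_force: 0.0
```

```bash
python3 ang.py; python3 look.py pics/s7.png; python3 go.py
```

```text
spokes rotation ccw deg [(np.float64(10.057407407407407), 0.5), (np.float64(10.517129629629629), 0.25), (np.float64(10.81712962962963), 0.75)]
handle rotation ccw deg [(np.float64(49.95227272727273), 0.75), (np.float64(65.85530303030303), 1.0), (np.float64(66.50227272727273), 0.5)]
100 [318.1 188.8]
110 [314.2 191. ]
120 [311.  193.6]
130 [308.6 196.5]
t 24.62 press-frame mm [-112.  -235.   252.7] F press [ 0.4  0.3 -0.5] w -0.0001
rot err [ 0.003  0.002 -0.002]
```

View pics/s7.png

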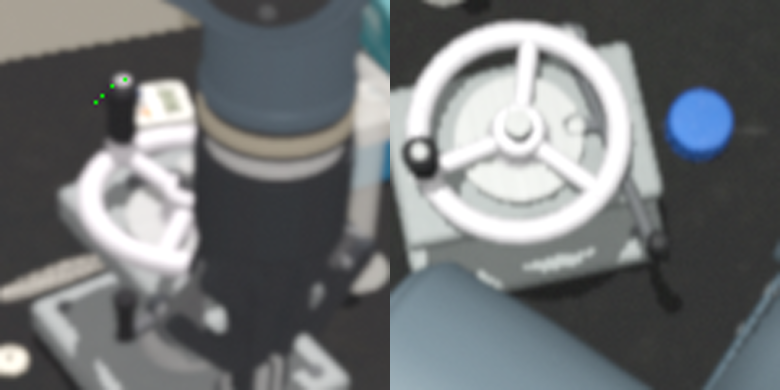

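The top view shows the roller in the notch at crop (577,125). The knob is at pixel (361.5, 239.8), against (361.8, 238.5) at the start, so the latch is home. The wheel is within about 1° of its starting angle, and the arm is clear.

```bash
python3 -c "
from station import manip
print(manip.finish_job())"
```

```text
the job is handed in; nothing more can be done
None
```

I swung the latch out, pushed the wheel clockwise to within about 1° of one full turn by the camera check, and pushed the latch home. I handed the job in with the arm clear at about 25 s; no verdict was returned.

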